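Scan the jar under the bench riser

ROBOT

A 6-joint arm with a two-finger parallel gripper is mounted at the origin on the work surface. World frame = base frame: x ahead of the robot, y to its left, z up, the work surface at z = 0. Lengths are in m, angles in degrees, forces in N, time in s.
With the tool pointing down it reaches from about 0.4 to 0.825 m from the base axis. Payload 7 kg.
Tool frame: the origin (TCP) lies on the centre line of the jaws, within the pads' length; the fingertips stand 22 mm ahead of it and the grasp point (between the pads) lies 3 mm ahead of it; z points along the fingers, y is the line along which they close (so a half turn about z gives the same grasp; the last joint's range is limited). The gripper opens to 88 mm and grips with 3 to 60 N. Pads are 19 mm wide; open, the fingers measure 130 mm over their backs; the gripper's body (78 mm by 193 mm) begins 47 mm behind the grasp point.
Start: joints at [-57.634, 20.546, 0.682, 0, -70.136, -16.507], TCP at [0.184, -0.649, 0.221] pointing down, gripper open.
Joint ranges: [-176.03, 176.03], [-82.01, 121.73], [-58.28, 71.71], [-173.87, 95.51], [-174.79, -0.11], [-173.66, 173.66]. Speed limits (degrees/s): [136.94, 136.94, 172.46, 180, 180, 180].

INTERFACE

Orientations are given as [roll, pitch, yaw] about the fixed x, y, z axes, in that order (R = Rz(yaw) Ry(pitch) Rx(roll)).
In Python, from plant import get_state, cams, r gives the robot as it stands.
- The arm moves only by the tool apply_moves, never from a script. Its argument "targets" is a list of rows, each an object with "dp": the shift along the world's x, y, z in m, a list of three; "yaw": the turn about the world's z in degrees. In form: [{"dp": [x, y, z], "yaw": yaw}, ...]. A call has 1 to 20 rows; each row is the pose to reach, as a shift and turn from the pose commanded when the call began; what a row does not reach only later rows make up. A row lasts 1/12 s, in which the tool goes at most 41.7 mm and 7.16 degrees, less where a joint would pass 70% of its speed; a pose out of reach is approached as far as the arm can. A call with a gripper value outside its range is refused whole. "grip" is the gripper command: -1 is fully open, 1 is shut, values between are in proportion, set as the call begins (left out, the last holds). The fingers move at their own pace and stop on an object; "squeeze" is the grip in N (left out, the last holds). Time passes only in rows, so rows that repeat a pose let the fingers close. It gives the time, the measured TCP pose, the force, the opening and the grip force at its end, in the units of the state.
- get_state(): the state, without advancing time (a new reading comes with each control period).
- cams.capture(name): name is "scene" or "top" or "wrist"; returns a dict with "image" (384x512x3 uint8, red, green, blue), "range_z" (384x512 float32, m along the optical axis (not along the pixel's ray), 0 where there is no reading), "fx", "fy", "cx", "cy" (pixels), "R" (3x3) and "t" (3): a world point X has camera coordinates R X + t; the wrist camera has in their place "T_tool_cam" (4x4, takes a point from camera to tool coordinates, whose origin is the TCP and whose axes are the flange's). Camera axes: x right, y down, z forward; pixel columns grow to the right and rows downward; lengths in m; the calibration is good to about 2 mm. A picture is of the moment at which its call begins: read the wrist's pose just before it.
- r.close_job(): hands the job in; it is judged then, once.
The state is a dict: "time_s": time; "joints": joint angles; "qd": joint speeds; "joint_torque": joint torques, N m; "tcp_pos": TCP position; "eef_rot": TCP orientation; "contact_force": force on the tool from outside, world axes, zero at the start; "moment": the same for the moment, N m; "gripper_width": finger opening in m; "gripper_force": force on a finger pad.
Only numpy, scipy, OpenCV 4.12 (cv2) and the standard library are available. Lean on these libraries where they do the work, as an engineer would, in place of code of your own. Each camera call takes 0.05 s, during which the arm holds its last target. There are 200 camera calls.

TASK

Lift the hand scanner out of its charging dock by its head, lay it flat on the square mat and let go, then take it again by its handle. Reach its nose in under the clear riser and point the window squarely at the middle of the square jar's label from about 4 cm away, holding it still there for a good two seconds. Then lay the scanner flat on the mat again and let go; leave the jar, the bottles and the glassware standing where they are.

Things in the scene. Friction and masses are not known exactly. Their poses are not given: they have to be found in the camera images.
- scanner: Hand scanner 200 mm long, about 160 g, lying on its flat underside. Origin on the underside's centre line, below the centre of mass; +x runs along it out of the window, z up. Handle, a plain white bar: x -110 to +30 mm, 28 mm wide (y), 32 mm tall. White head block: x +30 to +90 mm, 44 mm wide, 40 mm tall, black window in its end. Off balance in either grip: grip firmly (60 N is safe).
- window (a point): Centre of the scanner's window: x = 90 mm, 20 mm above the underside; same axes as the scanner, so the scanning ray leaves along its +x.
- handle (a point): Good grip point on the scanner's handle: x = -50 mm, 20 mm above the underside; same axes as the scanner.
- dock: Grey fixed dock. Origin at bench level; axes as the docked scanner's, which sits at the dock's origin 10 mm up. Channel, open above and at +x: floor x -128 to +22 mm; cheeks 52 mm high, 34 mm apart inside, 62 outside, leave no room for fingers at the handle. Head and 8 mm of handle stick out, the head 10 mm over the bench. Lift the scanner straight up.
- mat: Flat plain grey square mat fixed to the bench, 240 x 240 mm, 3 mm thick. Origin at the centre of its underside, at bench level.
- riser: Clear fixed riser: board 200 mm deep (x), 360 mm wide (y), underside 165 mm and top 173 mm over the bench, on 6 mm end panels at y = +-177 mm. Origin at bench level under its centre. Open at the front, -x (edge x = -100 mm), and back. Jar and two bottles stand under it side by side in any order, 85 mm apart, at x 20 to 50 mm; a gripper cannot follow the nose in.
- jar: Loose square-sided amber glass jar under the riser, 450 g nominal, 64 x 64 mm, shoulders 100 mm high, round black cap to 130 mm. Origin at the centre of its underside, z up. Its white barcode label is on its -x face, which looks out of the riser's open front.
- label (a point): Centre of the jar's label (44 mm wide, 34 mm high), 60 mm over the bench on the jar's -x face; same axes as the jar, so the face's outward normal is -x.
- amber_bottle: Bystander: round amber bottle, 60 mm across, 150 mm tall, loose, under the riser. Origin at the centre of its underside.
- white_bottle: Bystander: round white plastic bottle, 58 mm across, 140 mm tall, loose, under the riser. Origin at the centre of its underside.
- beaker: Bystander: small loose glass beaker, 58 mm across, 70 mm tall, on the bench in front of the round amber bottle, at the riser's front edge, so beside the way in to the jar. Origin at the centre of its underside.
- flask: Bystander: loose conical glass flask, 84 mm across the foot, 34 mm at the lip, 125 mm tall, beyond the mat. Origin at the centre of its underside.
Mind the look-alikes: they are no part of the job. Leave any brown or green look-alike of the scanner alone.

How it is judged:
By the outcome, as a careful person would: the job done as asked, in the order asked, and still so for the second after the job is handed in, with the robot touching nothing.
It also fails if it takes over 69 s, if anything falls off the work surface, if the arm or the gripper's body presses on something with over 40 N, if the wrist force passes 120 N, or if a joint passes its speed limit or range.

## Working session

There is one attempt and no reset: what is moved stays moved. The work goes in short steps, Python scripts to look and compute and a tool call to move; the robot and the scene stay as the last step left them, time stands still between calls to the robot, and variables do not carry over. Pictures are saved under pics/ and viewed, at most 10 in all, crops included, and the job is handed in when it is done.

Besides the shell and the picture viewer there is one more tool, called after "Emit:" by a JSON object that holds its "name" and its "arguments". apply_moves: Moves the arm, as the interface text tells. Its arguments: {"type":"object","properties":{"targets":{"type":"array","items":{"type":"object","properties":{"dp":{"type":"array","items":{"type":"number"}},"yaw":{"type":"number"}}}},"grip":{"type":"number"},"squeeze":{"type":"number"}},"required":["targets"]}

```bash
mkdir -p pics; ls
python3 - <<'E'
from plant import get_state, cams
import cv2,numpy as np
s=get_state(); print(s)
ims=[]
for n in ["scene","top"]:
    c=cams.capture(n); np.savez(f"{n}0.npz",**c)
    print(n,c["fx"],c["cx"],c["cy"],c["R"].round(3).tolist(),c["t"])
    cv2.imwrite(f"pics/{n}0.png",cv2.resize(c["image"][:,:,::-1],(800,600)))
E
```

```text
pics
{'time_s': 0.0, 'joints': array([-5.76335127e+01,  2.05927164e+01,  6.32184341e-01, -2.09517045e-02,
       -7.01375198e+01, -1.65070323e+01]), 'qd': array([-0.03506059,  0.01891945,  0.04191426, -0.02841952,  0.02481419,
        0.11049043]), 'joint_torque': array([-3.73591929e-04, -5.82723820e+01,  2.93048304e+01,  6.99739963e+00,
        6.84063751e-03, -1.61254188e-04]), 'tcp_pos': array([ 0.18429116, -0.64880752,  0.22009357]), 'eef_rot': array([ 1.79900393e+02, -8.97865521e-03, -1.64147673e+02]), 'contact_force': array([ 0.76167348, -0.9075144 , -0.34529538]), 'moment': array([-0.04594091,  0.04728959,  0.02731592]), 'gripper_force': 0.0, 'gripper_width': 0.08776138917916755}
scene 492.74304723747764 260.3275482027617 191.4405465838178 [[0.999, -0.047, -0.0], [-0.03, -0.636, -0.771], [0.036, 0.77, -0.637]] [-0.61088846  0.0587439   1.58686369]
top 457.6712447691393 262.472858470039 192.61876951778473 [[-0.023, -1.0, 0.011], [-0.987, 0.021, -0.158], [0.158, -0.015, -0.987]] [-0.03029079  0.60481391  1.38929732]
```

View pics/scene0.png

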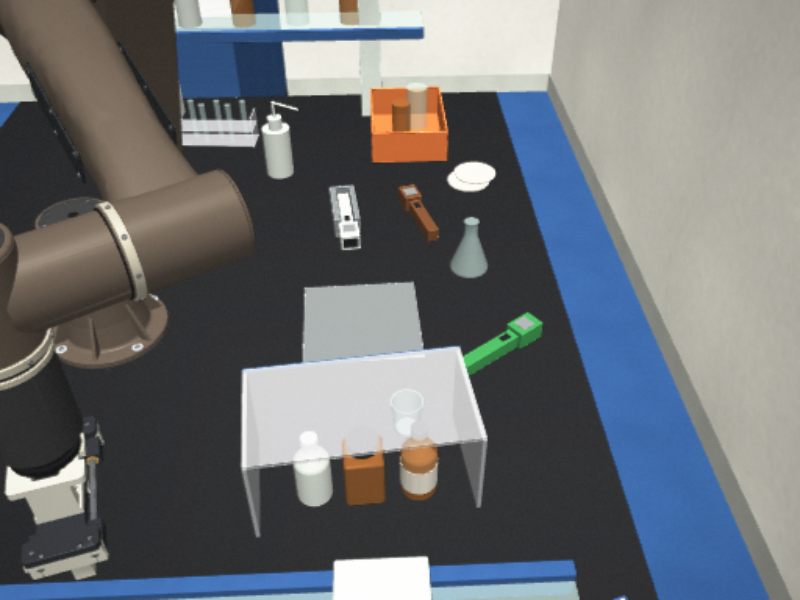

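View pics/top0.png

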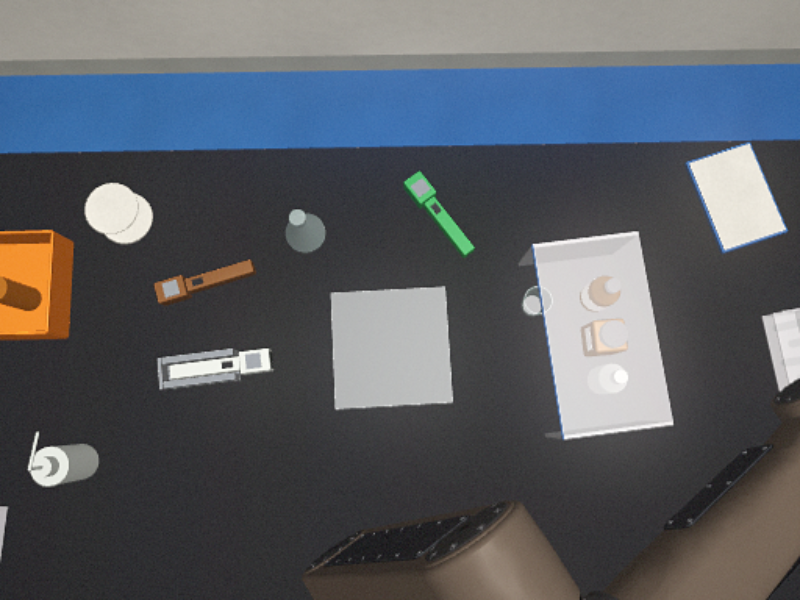

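Top picture: the white scanner in the grey dock is at (215,367) with its head at (255,360). Brown (205,282) and green (440,212) are look-alikes. The mat is at (392,348) and the riser at (600,335), with its front to the left. Under the riser are the amber bottle (603,292), the jar (605,336) and the white bottle (608,379). The beaker is at (537,300) and the flask at (305,230).

```bash
cat > h.py <<'E'
import numpy as np, cv2
def load(n): return dict(np.load(n))
def ray(c,u,v,z):
    d=c["R"].T@np.array([(u-c["cx"])/c["fx"],(v-c["cy"])/c["fy"],1.]); o=-c["R"].T@c["t"]
    return o+d*(z-o[2])/d[2]
def proj(c,X):
    p=c["R"]@np.asarray(X,float)+c["t"]; return np.array([c["fx"]*p[0]/p[2]+c["cx"],c["fy"]*p[1]/p[2]+c["cy"]])
def blobs(m,x0,y0,x1,y1,amin=20):
    k=np.zeros(m.shape,np.uint8); k[y0:y1,x0:x1]=m[y0:y1,x0:x1]*255
    return [q for q in cv2.findContours(k,cv2.RETR_EXTERNAL,cv2.CHAIN_APPROX_NONE)[0] if cv2.contourArea(q)>amin]
E
python3 - <<'E'
from h import *
c=load("top0.npz"); im=c["image"]; f=1/1.5625
hsv=cv2.cvtColor(im,cv2.COLOR_RGB2HSV)
def rect(q,z):
    P=np.array([ray(c,*p,z)[:2] for p in q.reshape(-1,2)],np.float32)
    (x,y),(w,h),a=cv2.minAreaRect(P); print(" ctr",round(x,4),round(y,4),"size",round(w,4),round(h,4),"ang",round(a,2))
    return P
# scanner white
m=hsv[...,2]>205; m&=hsv[...,1]<40
for q in blobs(m,int(150*f),int(335*f),int(285*f),int(400*f)): print("white");rect(q,0.046)
m=hsv[...,2]>70
for q in blobs(m,int(150*f),int(335*f),int(285*f),int(400*f)): print("dock all");rect(q,0.05)
m=hsv[...,2]>90
for q in blobs(m,int(320*f),int(275*f),int(465*f),int(420*f),500): print("mat");rect(q,0.003)
# riser top corners
for u,v in [(533,244),(638,233),(673,424),(563,438)]: print("riser",ray(c,u*f,v*f,0.173).round(3))
print("jar cap",ray(c,613*f,334*f,.13).round(3),"amb",ray(c,610*f,286*f,.15).round(3),"wh",ray(c,621*f,377*f,.14).round(3),"beaker base",ray(c,532*f,302*f,.0).round(3),"flask lip",ray(c,297*f,217*f,.125).round(3))
s=load("scene0.npz")
print("scene jar base corners",[ray(s,u*f,v*f,0).round(3) for u,v in [(347,503),(384,501)]])
# depth check
for u,v in [(255,360),(205,370),(392,348),(600,300),(613,334)]:
    z=c["range_z"][int(v*f),int(u*f)]; p=np.array([(u*f-c["cx"])/c["fx"],(v*f-c["cy"])/c["fy"],1])*z; print(u,v,(c["R"].T@(p-c["t"])).round(3))
A=c["image"][int(330*f):int(400*f),int(145*f):int(285*f),::-1]
B=c["image"][int(225*f):int(445*f),int(515*f):int(680*f),::-1]
A=cv2.resize(A,(395,200));B=cv2.resize(B,(395,530))
o=np.zeros((530,800,3),np.uint8);o[:200,:395]=A;o[:,400:795]=B;cv2.imwrite("pics/crop.png",o)
E
```

```text
white
 ctr 0.4854 0.3369 size 0.0416 0.1949 ang 5.9
dock all
 ctr 0.482 0.3443 size 0.0652 0.2278 ang 5.83
mat
 ctr 0.5173 -0.0018 size 0.2424 0.2406 ang 1.94
riser [ 0.686 -0.273  0.173]
riser [ 0.703 -0.471  0.173]
riser [ 0.351 -0.508  0.173]
riser [ 0.331 -0.309  0.173]
jar cap [ 0.52  -0.424  0.13 ] amb [ 0.608 -0.418  0.15 ] wh [ 0.438 -0.43   0.14 ] beaker base [ 0.604 -0.298  0.   ] flask lip [0.761 0.172 0.125]
scene jar base corners [array([ 0.493, -0.453,  0.   ]), array([ 0.553, -0.452,  0.   ])]
255 360 [0.492 0.265 0.05 ]
205 370 [0.475 0.365 0.046]
392 348 [ 0.515 -0.005 -0.002]
600 300 [ 0.578 -0.391  0.175]
613 334 [ 0.515 -0.411  0.173]
```

View pics/crop.png

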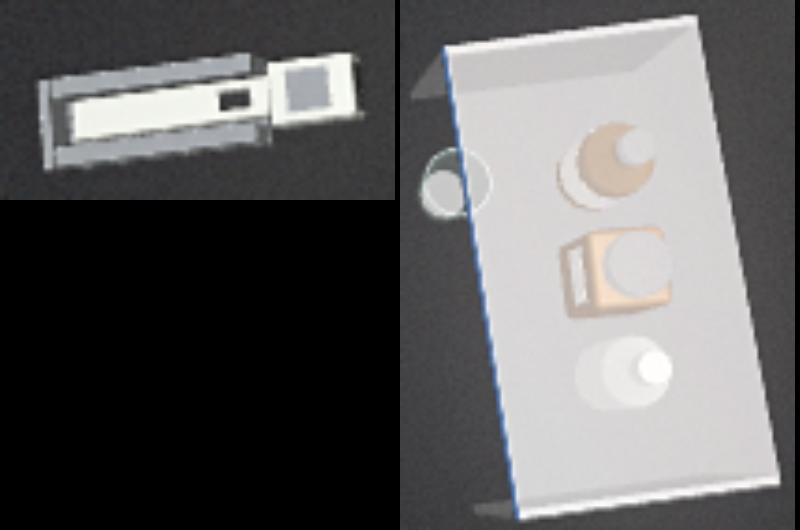

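The crop confirms the target: the white scanner in the grey dock, head toward −y, yaw about −84°. The jar's label faces the riser's front. Moving over the head.

Emit:
{"name": "apply_moves", "arguments": {"targets": [{"dp":[0.1,0.1,0.08],"yaw":7},{"dp":[0.35,0.35,0.08],"yaw":40},{"dp":[0.35,0.35,0.08],"yaw":80},{"dp":[0.35,0.35,0.08],"yaw":80},{"dp":[0.35,0.35,0.08],"yaw":80},{"dp":[0.35,0.35,0.08],"yaw":80},{"dp":[0.35,0.35,0.08],"yaw":80},{"dp":[0.35,0.35,0.08],"yaw":80},{"dp":[0.35,0.35,0.08],"yaw":80},{"dp":[0.35,0.35,0.08],"yaw":80},{"dp":[0.35,0.35,0.08],"yaw":80},{"dp":[0.35,0.35,0.08],"yaw":80}], "grip": -1, "squeeze": 60}}

```text
time_s: 1.1
tcp_pos: [0.5324, -0.3003, 0.3007]
eef_rot: [180.0, 0.0, -83.7]
contact_force: [-0.1, 0.0, -0.1]
gripper_width: 0.0878
gripper_force: 0.0
```

Emit:
{"name": "apply_moves", "arguments": {"targets": [{"dp":[-0.043,0.581,-0.1],"yaw":0},{"dp":[-0.043,0.581,-0.1],"yaw":0},{"dp":[-0.043,0.581,-0.1],"yaw":0},{"dp":[-0.043,0.581,-0.1],"yaw":0},{"dp":[-0.043,0.581,-0.1],"yaw":0},{"dp":[-0.043,0.581,-0.1],"yaw":0},{"dp":[-0.043,0.581,-0.1],"yaw":0},{"dp":[-0.043,0.581,-0.1],"yaw":0},{"dp":[-0.043,0.581,-0.1],"yaw":0},{"dp":[-0.043,0.581,-0.1],"yaw":0},{"dp":[-0.043,0.581,-0.1],"yaw":0},{"dp":[-0.043,0.581,-0.1],"yaw":0},{"dp":[-0.043,0.581,-0.1],"yaw":0},{"dp":[-0.043,0.581,-0.1],"yaw":0},{"dp":[-0.043,0.581,-0.1],"yaw":0},{"dp":[-0.043,0.581,-0.1],"yaw":0},{"dp":[-0.043,0.581,-0.1],"yaw":0},{"dp":[-0.043,0.581,-0.1],"yaw":0}]}}

```text
time_s: 2.6
tcp_pos: [0.4884, 0.278, 0.2005]
eef_rot: [180.0, -0.0, -84.2]
contact_force: [0.6, -0.6, 0.3]
gripper_width: 0.0876
gripper_force: 0.0
```

```bash
cat >> h.py <<'E'
def wrist(name):
    from plant import get_state,cams
    from scipy.spatial.transform import Rotation as Ro
    s=get_state(); c=cams.capture("wrist")
    T=np.eye(4);T[:3,:3]=Ro.from_euler("xyz",s["eef_rot"],degrees=True).as_matrix();T[:3,3]=s["tcp_pos"]
    W=np.linalg.inv(T@c["T_tool_cam"]); c["R"]=W[:3,:3];c["t"]=W[:3,3]
    np.savez(name+".npz",**c); cv2.imwrite(f"pics/{name}.png",c["image"][:,:,::-1])
    print(s["time_s"],s["tcp_pos"].round(4),s["eef_rot"].round(2),s["gripper_width"].round(4)); return c
def pts(c,q,z): return np.array([ray(c,*p,z)[:2] for p in q.reshape(-1,2)],np.float32)
E
python3 - <<'E'
from h import *
c=wrist("w1"); hsv=cv2.cvtColor(c["image"],cv2.COLOR_RGB2HSV)
print("cam",(-c["R"].T@c["t"]).round(3), c["R"].round(2).tolist())
for q in blobs((hsv[...,2]>195)&(hsv[...,1]<40),0,0,512,384,300):
    print(cv2.boundingRect(q),cv2.contourArea(q)); P=pts(c,q,.05); print(cv2.minAreaRect(P))
E
```

```text
Traceback (most recent call last):
  File "h.py", line 18, in wrist
    print(s["time_s"],s["tcp_pos"].round(4),s["eef_rot"].round(2),s["gripper_width"].round(4)); return c
                                                                  ^^^^^^^^^^^^^^^^^^^^^^^^
AttributeError: 'float' object has no attribute 'round'
```

View pics/w1.png

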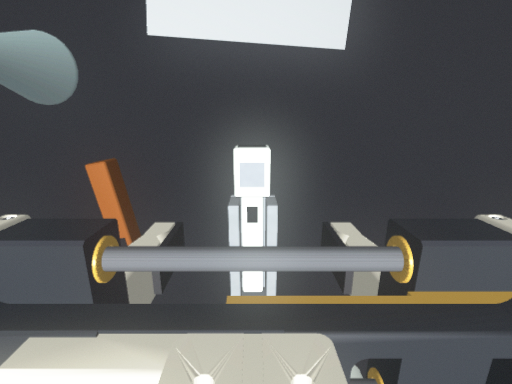

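The wrist view shows the white head at about (235–270, 147–197), between the open fingers, with the dock below it.

```bash
sed -i 's/s\["gripper_width"\].round(4)/round(s["gripper_width"],4)/' h.py
python3 - <<'E'
from h import *
c=load("w1.npz"); hsv=cv2.cvtColor(c["image"],cv2.COLOR_RGB2HSV); V=hsv[...,2].astype(int)
m=(V>180)&(hsv[...,1]<40)
for r in [152,160,170,180,190]:
    row=np.where(m[r,220:290])[0]+220; print(r,row.min(),row.max(),ray(c,row.min()-.5,r,.05).round(4),ray(c,row.max()+.5,r,.05).round(4))
for r in [230,240]:
    row=np.where(m[r,242:264])[0]+242; print("h",r,row.min(),row.max(),ray(c,row.min()-.5,r,.042).round(4),ray(c,row.max()+.5,r,.042).round(4))
for u in [240,252,264]:
    col=np.where(m[130:200,u])[0]+130; print(u,col.min(),col.max(),ray(c,u,col.min()-.5,.05).round(4))
print(V[140:156,252],V[192:202,240])
E
```

```text
152 233 270 [0.5145 0.2466 0.05  ] [0.4703 0.2421 0.05  ]
160 233 270 [0.5137 0.2559 0.05  ] [0.4692 0.2514 0.05  ]
170 234 270 [0.5116 0.2677 0.05  ] [0.4678 0.2632 0.05  ]
180 234 269 [0.5106 0.2798 0.05  ] [0.4675 0.2754 0.05  ]
190 234 269 [0.5095 0.2922 0.05  ] [0.466  0.2878 0.05  ]
h 230 242 263 [0.4951 0.3468 0.042 ] [0.4667 0.3439 0.042 ]
h 240 242 263 [0.4938 0.3609 0.042 ] [0.4651 0.358  0.042 ]
240 147 196 [0.5063 0.2394 0.05  ]
252 147 199 [0.4925 0.2379 0.05  ]
264 147 199 [0.4786 0.2365 0.05  ]
[ 91  94  95  94  93  88 110 201 253 255 255 255 255 255 255 255] [255 255 255 255 251 156 168 165 166 163]
```

Emit:
{"name": "apply_moves", "arguments": {"targets": [{"dp":[-0.003,0.001,-0.03],"yaw":0},{"dp":[-0.003,0.001,-0.06],"yaw":0},{"dp":[-0.003,0.001,-0.09],"yaw":0},{"dp":[-0.003,0.001,-0.12],"yaw":0},{"dp":[-0.003,0.001,-0.14],"yaw":0},{"dp":[-0.003,0.001,-0.155],"yaw":0},{"dp":[-0.003,0.001,-0.164],"yaw":0},{"dp":[-0.003,0.001,-0.164],"yaw":0},{"dp":[-0.003,0.001,-0.164],"yaw":0}]}}

```text
time_s: 3.4
tcp_pos: [0.4859, 0.2792, 0.037]
eef_rot: [-180.0, -0.0, -84.2]
contact_force: [-0.4, 0.9, 0.7]
gripper_width: 0.0878
gripper_force: 0.0
```

Emit:
{"name": "apply_moves", "arguments": {"targets": [{"dp":[0,0,0]},{"dp":[0,0,0]},{"dp":[0,0,0]},{"dp":[0,0,0]},{"dp":[0,0,0]},{"dp":[0,0,0]},{"dp":[0,0,0]},{"dp":[0,0,0]},{"dp":[0,0,0]},{"dp":[0,0,0]}], "grip": 1, "squeeze": 60}}

```text
$.targets[0]: bad value
```

Emit:
{"name": "apply_moves", "arguments": {"targets": [{"dp":[0,0,0],"yaw":0},{"dp":[0,0,0],"yaw":0},{"dp":[0,0,0],"yaw":0},{"dp":[0,0,0],"yaw":0},{"dp":[0,0,0],"yaw":0},{"dp":[0,0,0],"yaw":0},{"dp":[0,0,0],"yaw":0},{"dp":[0,0,0],"yaw":0},{"dp":[0,0,0],"yaw":0},{"dp":[0,0,0],"yaw":0}], "grip": 1, "squeeze": 60}}

```text
time_s: 4.23
tcp_pos: [0.4855, 0.2798, 0.0366]
eef_rot: [-180.0, -0.0, -84.1]
contact_force: [0.1, -1.7, 1.3]
gripper_width: 0.0431
gripper_force: 59.8
```

Emit:
{"name": "apply_moves", "arguments": {"targets": [{"dp":[0,0,0.008],"yaw":0},{"dp":[0,0,0.02],"yaw":0},{"dp":[0,0,0.04],"yaw":0},{"dp":[0,0,0.06],"yaw":0},{"dp":[0,0,0.085],"yaw":0},{"dp":[0,0,0.11],"yaw":0},{"dp":[0,0,0.12],"yaw":0},{"dp":[0,0,0.12],"yaw":0}]}}

```text
time_s: 4.9
tcp_pos: [0.4865, 0.2808, 0.1595]
eef_rot: [-179.8, 0.2, -84.1]
contact_force: [0.8, 0.6, -1.1]
gripper_width: 0.0431
gripper_force: 59.8
```

Run:
```python
from h import *
c=wrist("w2")
```

```text
4.9 [0.4865 0.2808 0.1595] [-179.78    0.18  -84.13] 0.0431
```

View pics/w2.png

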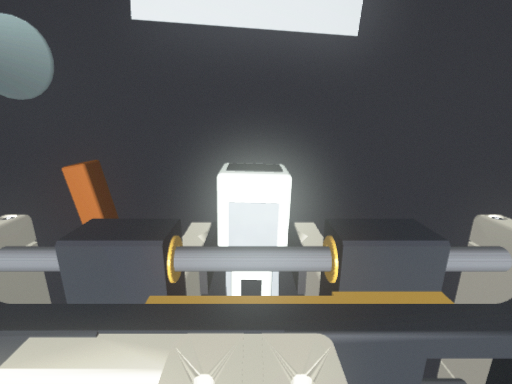

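Emit:
{"name": "apply_moves", "arguments": {"targets": [{"dp":[0.002,-0.02,0],"yaw":0},{"dp":[0.005,-0.05,0],"yaw":0},{"dp":[0.009,-0.085,0],"yaw":0},{"dp":[0.012,-0.12,0],"yaw":0},{"dp":[0.016,-0.155,-0.01],"yaw":0},{"dp":[0.02,-0.19,-0.02],"yaw":0},{"dp":[0.023,-0.225,-0.03],"yaw":0},{"dp":[0.027,-0.26,-0.045],"yaw":0},{"dp":[0.03,-0.295,-0.06],"yaw":0},{"dp":[0.033,-0.32,-0.075],"yaw":0},{"dp":[0.035,-0.335,-0.09],"yaw":0},{"dp":[0.035,-0.34,-0.1],"yaw":0},{"dp":[0.035,-0.34,-0.11],"yaw":0},{"dp":[0.035,-0.34,-0.116],"yaw":0},{"dp":[0.035,-0.34,-0.12],"yaw":0},{"dp":[0.035,-0.34,-0.12],"yaw":0}]}}

```text
time_s: 6.28
tcp_pos: [0.5201, -0.0594, 0.0357]
eef_rot: [179.9, -0.0, -84.1]
contact_force: [-0.0, 0.1, -0.7]
gripper_width: 0.043
gripper_force: 59.8
```

Emit:
{"name": "apply_moves", "arguments": {"targets": [{"dp":[0,0,-0.002],"yaw":0},{"dp":[0,0,-0.003],"yaw":0},{"dp":[0,0,-0.004],"yaw":0},{"dp":[0,0,-0.005],"yaw":0},{"dp":[0,0,-0.006],"yaw":0},{"dp":[0,0,-0.006],"yaw":0}]}}

```text
time_s: 6.78
tcp_pos: [0.5205, -0.0602, 0.0306]
eef_rot: [-180.0, 0.0, -84.1]
contact_force: [0.4, 0.3, -0.9]
gripper_width: 0.0431
gripper_force: 59.8
```

Emit:
{"name": "apply_moves", "arguments": {"targets": [{"dp":[0,0,-0.0005],"yaw":0},{"dp":[0,0,-0.001],"yaw":0},{"dp":[0,0,-0.0015],"yaw":0},{"dp":[0,0,-0.002],"yaw":0},{"dp":[0,0,-0.002],"yaw":0}]}}

```text
time_s: 7.2
tcp_pos: [0.5206, -0.0603, 0.0296]
eef_rot: [-180.0, -0.0, -84.1]
contact_force: [-4.3, 1.9, 11.0]
gripper_width: 0.0431
gripper_force: 59.8
```

Contact at 11 N; letting go.

Emit:
{"name": "apply_moves", "arguments": {"targets": [{"dp":[0,0,0],"yaw":0},{"dp":[0,0,0],"yaw":0},{"dp":[0,0,0],"yaw":0},{"dp":[0,0,0],"yaw":0},{"dp":[0,0,0],"yaw":0},{"dp":[0,0,0],"yaw":0},{"dp":[0,0,0.02],"yaw":0},{"dp":[0,0,0.05],"yaw":0},{"dp":[0,0,0.09],"yaw":0},{"dp":[0,0.02,0.13],"yaw":0},{"dp":[0,0.05,0.17],"yaw":0},{"dp":[-0.005,0.09,0.17],"yaw":0},{"dp":[-0.005,0.1,0.17],"yaw":0},{"dp":[-0.005,0.1,0.17],"yaw":0},{"dp":[-0.005,0.1,0.17],"yaw":0}], "grip": -1}}

```text
time_s: 8.45
tcp_pos: [0.5153, 0.0407, 0.1987]
eef_rot: [-180.0, 0.0, -84.0]
contact_force: [-0.3, -0.5, -0.1]
gripper_width: 0.0876
gripper_force: 0.0
```

Run:
```python
from h import *
from plant import cams
c=wrist("w3"); V=c["image"].min(2).astype(int)
m=V>210
for q in blobs(m,130,0,380,384,200): print(cv2.boundingRect(q),cv2.contourArea(q))
t=cams.capture("top"); np.savez("top3.npz",**t); cv2.imwrite("pics/top3.png",t["image"][:,:,::-1])
Vt=t["image"].min(2)
o=np.zeros((384,800,3),np.uint8); o[:,:512]=c["image"][:,:,::-1]; cr=t["image"][160:290,190:310,::-1]; o[:312,512:]=cv2.resize(cr,(288,312)); cv2.imwrite("pics/c3.png",o)
```

```text
8.45 [0.5153 0.0407 0.1987] [-1.7998e+02  1.0000e-02 -8.4020e+01] 0.0876
(130, 369, 32, 15) 392.5
(163, 35, 197, 193) 30635.5
```

View pics/c3.png

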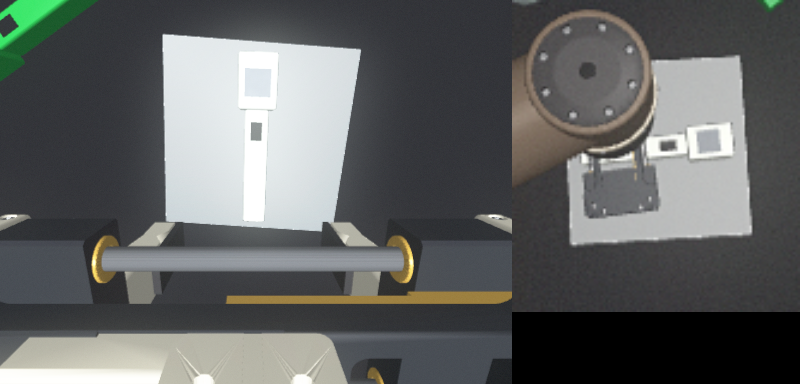

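The scanner lies flat on the mat, head at (258,80) and handle running down to (254,220), well inside the mat. Next I measure its pose and get the jar from the scene and top views.

Run:
```python
from h import *
c=load("w3.npz"); V=c["image"].min(2)
print(V[70,165:245:10],V[180,235:275])
m=V>244
for r,z in [(62,.043),(75,.043),(90,.043),(150,.035),(170,.035),(190,.035),(210,.035)]:
    row=np.where(m[r,230:290])[0]+230; a,b=ray(c,row.min()-.5,r,z),ray(c,row.max()+.5,r,z); print(r,row.min(),row.max(),((a+b)/2).round(4),np.linalg.norm(a-b).round(4))
for u in (247,258,270):
    col=np.where(m[40:100,u])[0]+40; print(u,col.min(),ray(c,u,col.min()-.5,.043).round(4))
col=np.where(m[130:240,254])[0]+130; print("tail",col.max(),ray(c,254,col.max()+.5,.035).round(4))
# jar in top view: label white, jar contour; scene base
t=load("top0.npz"); im=t["image"].astype(int); f=1/1.5625
sat=(im[...,0]-im[...,2])
for q in blobs(sat>22,int(570*f),int(312*f),int(640*f),int(362*f),30): print("jar px",[tuple(p) for p in cv2.boxPoints(cv2.minAreaRect(q)).round(1).tolist()])
s=load("scene0.npz"); im=s["image"].astype(int); sat=(im[...,0]-im[...,2])
for q in blobs(sat>50,int(335*f),int(430*f),int(392*f),int(510*f),30):
    print("scene jar",cv2.boundingRect(q)); b=cv2.boxPoints(cv2.minAreaRect(q)); print([(p.round(1).tolist(),ray(s,*p,0).round(4).tolist()) for p in b])
j=t["image"][int(305*f):int(370*f),int(570*f):int(640*f),::-1]; k=s["image"][int(420*f):int(515*f),int(330*f):int(400*f),::-1]
o=np.zeros((430,800,3),np.uint8);o[:410,:440]=cv2.resize(j,(440,410),interpolation=cv2.INTER_CUBIC);o[:430,450:770]=cv2.resize(k,(320,430),interpolation=cv2.INTER_CUBIC);cv2.imwrite("pics/jar.png",o)
print(int(305*f),int(570*f),j.shape,int(420*f),int(330*f),k.shape)
```

```text
[225 227 227 229 228 229 231 231] [223 224 223 224 224 226 224 224 235 253 255 255 255 255 255 255 255 255
 255 255 255 255 255 255 255 255 255 255 255 254 246 214 226 226 225 226
 225 224 224 225]
62 239 277 [ 0.5225 -0.0902  0.043 ] 0.0425
75 239 276 [ 0.5216 -0.0771  0.043 ] 0.0419
90 239 276 [ 0.52   -0.0617  0.043 ] 0.0425
150 245 266 [0.5148 0.0057 0.035 ] 0.0267
170 244 265 [0.5134 0.0304 0.035 ] 0.0273
190 244 264 [0.5113 0.0559 0.035 ] 0.0266
210 244 263 [0.5092 0.0825 0.035 ] 0.0258
247 52 [ 0.5355 -0.0992  0.043 ]
258 52 [ 0.5237 -0.1005  0.043 ]
270 52 [ 0.5108 -0.1018  0.043 ]
tail 220 [0.507  0.0969 0.035 ]
jar px [(374.79998779296875, 205.3000030517578), (399.29998779296875, 202.89999389648438), (401.5, 225.0), (377.0, 227.39999389648438)]
scene jar (219, 280, 28, 43)
[([218.8000030517578, 281.1000061035156], [0.4818, -0.3189, 0.0]), ([244.1999969482422, 279.6000061035156], [0.552, -0.3169, 0.0]), ([246.6999969482422, 321.20001220703125], [0.5552, -0.4542, 0.0]), ([221.1999969482422, 322.70001220703125], [0.4904, -0.4557, 0.0])]
195 364 (41, 45, 3) 268 211 (61, 45, 3)
```

View pics/jar.png

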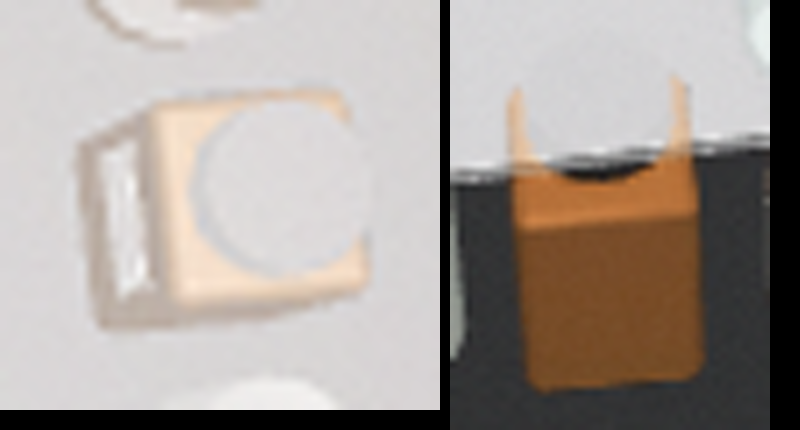

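Scanner pose on the mat: tip at (0.5235, −0.1005), yaw about −84.5°. The jar crop gives a rough label position, so I take one closer wrist look over the riser before gripping.

Emit:
{"name": "apply_moves", "arguments": {"targets": [{"dp":[0,-0.03,0.03],"yaw":0},{"dp":[0,-0.06,0.06],"yaw":0},{"dp":[0,-0.09,0.09],"yaw":0},{"dp":[0,-0.12,0.11],"yaw":0},{"dp":[0,-0.15,0.13],"yaw":0},{"dp":[0,-0.18,0.15],"yaw":0},{"dp":[0,-0.21,0.17],"yaw":0},{"dp":[0,-0.24,0.19],"yaw":0},{"dp":[0,-0.27,0.2],"yaw":0},{"dp":[0,-0.29,0.2],"yaw":0},{"dp":[0,-0.29,0.2],"yaw":0},{"dp":[0,-0.29,0.2],"yaw":0},{"dp":[0,-0.29,0.2],"yaw":0}]}}

```text
time_s: 9.63
tcp_pos: [0.515, -0.2508, 0.3976]
eef_rot: [179.9, 0.0, -84.2]
contact_force: [0.2, 0.1, -0.4]
gripper_width: 0.0876
gripper_force: 0.0
```

Run:
```python
from h import *
c=wrist("w4"); print("cam",(-c["R"].T@c["t"]).round(3))
p=proj(c,[.518,-.40,.08]); print("jar at",p)
u,v=p.astype(int); u0,v0=max(u-75,0),max(v-55,0); k=c["image"][v0:v0+110,u0:u0+150,::-1]; print(u0,v0,k.shape)
o=np.zeros((590,800,3),np.uint8); z=cv2.resize(k,None,fx=5.3,fy=5.3,interpolation=cv2.INTER_CUBIC)[:590,:800]; cv2.imwrite("pics/jar4.png",z)
t=load("top0.npz"); s=load("scene0.npz")
for a,uv,z in [("FL",(379.4,205),.1),("FR",(381.9,225.7),.1),("BR",(401.1,223.9),.1),("BL",(398.8,203.9),.1),("fl0",(371.7,209.3),0),("fr0",(373.7,228),0),("lab",(376.4,217.2),.06)]: print(a,ray(t,*uv,z).round(4))
for a,uv,z in [("bR0",(221.7,322.3),0),("bL0",(246.,321.1),0)]: print(a,ray(s,*uv,z).round(4))
```

```text
9.6333 [ 0.515  -0.2508  0.3976] [ 1.7991e+02  3.0000e-02 -8.4230e+01] 0.0876
cam [ 0.522 -0.322  0.562]
jar at [258.92858195  70.06120421]
183 15 (110, 150, 3)
FL [ 0.5502 -0.3955  0.1   ]
FR [ 0.4875 -0.399   0.1   ]
BR [ 0.4916 -0.4572  0.1   ]
BL [ 0.5523 -0.4546  0.1   ]
fl0 [ 0.5494 -0.3969  0.    ]
fr0 [ 0.4887 -0.3996  0.    ]
lab [ 0.5174 -0.3947  0.06  ]
bR0 [ 0.4917 -0.4546  0.    ]
bL0 [ 0.5536 -0.4538  0.    ]
```

View pics/jar4.png

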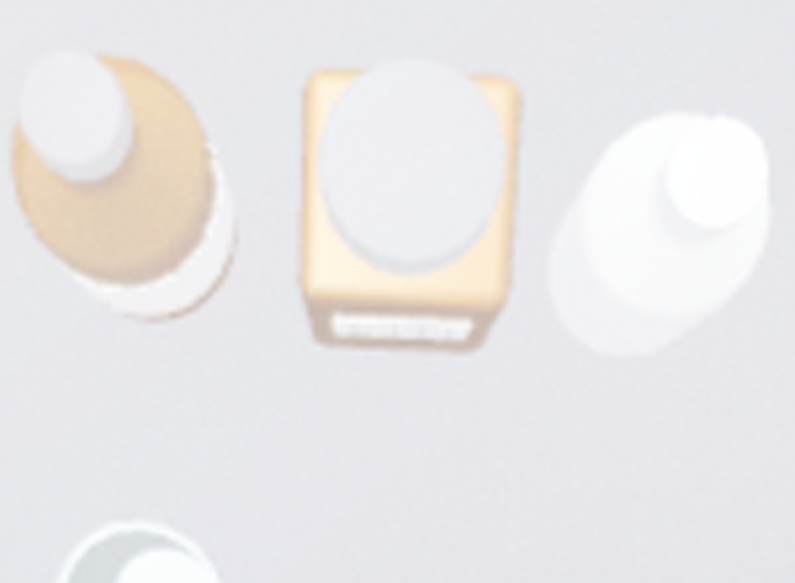

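Run:
```python
from h import *
c=load("w4.npz"); g=lambda p,z: ray(c,(p[0]+.5)/5.3-.5+183,(p[1]+.5)/5.3-.5+15,z)
P={k:g(p,z) for k,p,z in [("FL",(303,303),.1),("FR",(507,310),.1),("BL",(308,71),.1),("BR",(522,78),.1),("fl0",(322,345),0),("fr0",(480,352),0),("ltl",(333,312),.077),("ltr",(476,320),.077),("lbl",(338,335),.043),("lbr",(470,341),.043)]}
for k in P: print(k,P[k].round(4))
ang=lambda a,b: np.degrees(np.arctan2(*(P[b]-P[a])[[1,0]])).round(2)
print("ang front",ang("FR","FL"),ang("fr0","fl0"),ang("ltr","ltl"),ang("lbr","lbl"),"back",ang("BR","BL"),"sides",ang("FL","BL"),ang("FR","BR"))
print("label",np.mean([P[k] for k in("ltl","ltr","lbl","lbr")],0),"ctr",np.mean([P[k] for k in("FL","FR","BL","BR")],0))
# edge refinement: jar mask min-area rect
im=c["image"].astype(int); s=im[...,0]-im[...,2]
for q in blobs(s>10,235,22,287,90,100):
    print(cv2.boundingRect(q))
    for z in(.1,): print(cv2.minAreaRect(pts(c,q,z)))
```

```text
FL [ 0.5482 -0.3912  0.1   ]
FR [ 0.4871 -0.3954  0.1   ]
BL [ 0.5522 -0.4527  0.1   ]
BR [ 0.4906 -0.4572  0.1   ]
fl0 [ 0.5456 -0.3928  0.    ]
fr0 [ 0.4876 -0.3963  0.    ]
ltl [ 0.5398 -0.393   0.077 ]
ltr [ 0.4947 -0.3952  0.077 ]
lbl [ 0.5387 -0.391   0.043 ]
lbr [ 0.494  -0.3937  0.043 ]
ang front 3.96 3.42 2.82 3.36 back 4.14 sides -86.3 -86.77
label [ 0.51683307 -0.393245    0.06      ] ctr [ 0.51952823 -0.42412861  0.1       ]
(239, 28, 42, 54)
((0.5197986960411072, -0.4183369576931), (0.06353327631950378, 0.07417427748441696), 3.6123716831207275)
```

Emit:
{"name": "apply_moves", "arguments": {"targets": [{"dp":[-0.001,0.03,-0.02],"yaw":0},{"dp":[-0.001,0.06,-0.04],"yaw":0},{"dp":[-0.001,0.09,-0.06],"yaw":0},{"dp":[-0.002,0.12,-0.08],"yaw":0},{"dp":[-0.002,0.15,-0.1],"yaw":0},{"dp":[-0.003,0.18,-0.12],"yaw":0},{"dp":[-0.003,0.21,-0.14],"yaw":0},{"dp":[-0.003,0.24,-0.16],"yaw":0},{"dp":[-0.0035,0.265,-0.19],"yaw":0},{"dp":[-0.0035,0.28,-0.215],"yaw":0},{"dp":[-0.0035,0.29,-0.24],"yaw":0},{"dp":[-0.0035,0.29,-0.27],"yaw":0},{"dp":[-0.0035,0.29,-0.3],"yaw":0},{"dp":[-0.0035,0.29,-0.33],"yaw":0},{"dp":[-0.0035,0.29,-0.35],"yaw":0},{"dp":[-0.0035,0.29,-0.36],"yaw":0},{"dp":[-0.0035,0.29,-0.369],"yaw":0},{"dp":[-0.0035,0.29,-0.369],"yaw":0},{"dp":[-0.0035,0.29,-0.369],"yaw":0}]}}

```text
time_s: 11.27
tcp_pos: [0.5124, 0.0401, 0.0301]
eef_rot: [-180.0, 0.0, -84.1]
contact_force: [0.5, 0.1, 0.4]
gripper_width: 0.0874
gripper_force: 0.0
```

Emit:
{"name": "apply_moves", "arguments": {"targets": [{"dp":[0,0,0],"yaw":0},{"dp":[0,0,0],"yaw":0},{"dp":[0,0,0],"yaw":0},{"dp":[0,0,0],"yaw":0},{"dp":[0,0,0],"yaw":0},{"dp":[0,0,0],"yaw":0},{"dp":[0,0,0],"yaw":0},{"dp":[0,0,0],"yaw":0},{"dp":[0,0,0],"yaw":0},{"dp":[0,0,0],"yaw":0},{"dp":[0,0,0],"yaw":0},{"dp":[0,0,0],"yaw":0}], "grip": 1, "squeeze": 60}}

```text
time_s: 12.27
tcp_pos: [0.5123, 0.0399, 0.0298]
eef_rot: [-180.0, 0.0, -84.1]
contact_force: [0.3, 0.0, 4.2]
gripper_width: 0.0133
gripper_force: 2.0
```

The opening went below the handle's 28 mm, so something went wrong. Looking before doing anything else.

Run:
```python
from h import *
from plant import cams
c=wrist("w5"); s=cams.capture("scene");t=cams.capture("top")
o=np.zeros((600,800,3),np.uint8); o[:300,:400]=cv2.resize(c["image"][:,:,::-1],(400,300)); 
u,v=proj(s,[.51,0,.03]).astype(int); o[:300,400:]=cv2.resize(s["image"][v-48:v+48,u-64:u+64,::-1],(400,300),interpolation=cv2.INTER_CUBIC)
u,v=proj(t,[.51,0,.03]).astype(int); o[300:,:400]=cv2.resize(t["image"][v-60:v+60,u-80:u+80,::-1],(400,300),interpolation=cv2.INTER_CUBIC)
cv2.imwrite("pics/c5.png",o)
```

```text
12.2667 [0.5123 0.0399 0.0298] [-179.96    0.    -84.13] 0.0133
```

View pics/c5.png

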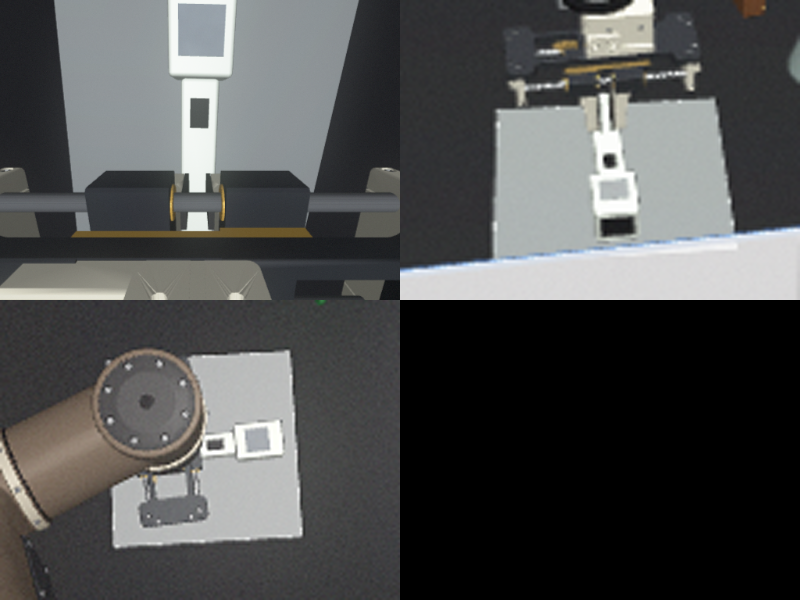

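The views show the fingers either side of the handle at (195,205), with the scanner undisturbed. The 13 mm reading contradicts that, so I hold a few rows and read again.

Emit:
{"name": "apply_moves", "arguments": {"targets": [{"dp":[0,0,0],"yaw":0},{"dp":[0,0,0],"yaw":0},{"dp":[0,0,0],"yaw":0},{"dp":[0,0,0],"yaw":0},{"dp":[0,0,0],"yaw":0},{"dp":[0,0,0],"yaw":0}], "grip": 1, "squeeze": 60}}

```text
time_s: 12.92
tcp_pos: [0.5124, 0.0399, 0.0298]
eef_rot: [-180.0, 0.0, -84.1]
contact_force: [-0.4, 0.4, 6.0]
gripper_width: 0.0001
gripper_force: 2.7
```

Run:
```python
from h import *
from plant import get_state
for i in range(2):
    s=get_state(); print(s["gripper_width"],s["gripper_force"],s["contact_force"],s["moment"])
c=load("w5.npz"); g=c["range_z"]
# finger x-profile: points near finger tips in world at jaw row
H,W=g.shape; vv,uu=np.mgrid[:H,:W]; ok=g>0
X=np.stack([(uu-c["cx"])/c["fx"]*g,(vv-c["cy"])/c["fy"]*g,g],-1)-c["t"]; X=X@c["R"]
for r in (225,235,240): print(r,[(u,X[r,u].round(3).tolist()) for u in range(218,298,5)])
```

```text
0.00014494194099045954 2.6519483367974317 [-0.41211888  0.42003691  6.02254797] [-0.04900025  0.19699831 -0.04162252]
0.00014494194099045954 2.6519483367974317 [-0.41211888  0.42003691  6.02254797] [-0.04900025  0.19699831 -0.04162252]
225 [(218, [0.527, 0.003, 0.114]), (223, [0.526, 0.006, 0.106]), (228, [0.528, 0.031, 0.046]), (233, [0.525, 0.031, 0.045]), (238, [0.522, 0.032, 0.042]), (243, [0.519, 0.034, 0.036]), (248, [0.516, 0.034, 0.036]), (253, [0.512, 0.034, 0.036]), (258, [0.509, 0.033, 0.037]), (263, [0.506, 0.033, 0.036]), (268, [0.504, 0.03, 0.042]), (273, [0.501, 0.028, 0.047]), (278, [0.498, 0.028, 0.046]), (283, [0.506, 0.002, 0.11]), (288, [0.505, 0.001, 0.114]), (293, [0.503, 0.001, 0.113])]
235 [(218, [0.526, 0.003, 0.12]), (223, [0.526, 0.009, 0.107]), (228, [0.526, 0.031, 0.059]), (233, [0.524, 0.033, 0.055]), (238, [0.521, 0.032, 0.056]), (243, [0.518, 0.041, 0.036]), (248, [0.515, 0.04, 0.036]), (253, [0.512, 0.04, 0.036]), (258, [0.508, 0.04, 0.035]), (263, [0.505, 0.039, 0.036]), (268, [0.505, 0.03, 0.058]), (273, [0.502, 0.03, 0.056]), (278, [0.499, 0.028, 0.06]), (283, [0.505, 0.006, 0.11]), (288, [0.506, 0.001, 0.121]), (293, [0.504, 0.0, 0.122])]
240 [(218, [0.526, 0.005, 0.12]), (223, [0.525, 0.007, 0.116]), (228, [0.526, 0.031, 0.066]), (233, [0.524, 0.036, 0.055]), (238, [0.521, 0.032, 0.063]), (243, [0.518, 0.045, 0.035]), (248, [0.515, 0.044, 0.036]), (253, [0.511, 0.044, 0.036]), (258, [0.508, 0.043, 0.036]), (263, [0.505, 0.043, 0.037]), (268, [0.505, 0.03, 0.063]), (273, [0.501, 0.034, 0.055]), (278, [0.5, 0.027, 0.068]), (283, [0.506, 0.005, 0.116]), (288, [0.506, 0.002, 0.123]), (293, [0.505, 0.001, 0.125])]
```

Run:
```python
from h import *
def prof(c,rows):
    g=c["range_z"]; H,W=g.shape; vv,uu=np.mgrid[:H,:W]
    X=(np.stack([(uu-c["cx"])/c["fx"]*g,(vv-c["cy"])/c["fy"]*g,g],-1)-c["t"])@c["R"]
    for r in rows: print(r,[(u,*X[r,u].round(3).tolist(),c["image"][r,u].tolist()) for u in range(222,290,4)])
c=wrist("w6"); prof(c,(60,140,215,235))
V=c["image"].min(2); m=V>244
for r,z in [(120,.035),(140,.035),(160,.035),(180,.035),(200,.035)]:
    row=np.where(m[r,220:290])[0]+220; a,b=ray(c,row.min()-.5,r,z),ray(c,row.max()+.5,r,z); print(r,row.min(),row.max(),((a+b)/2).round(4),np.linalg.norm(a-b).round(4))
```

```text
12.9167 [0.5124 0.0399 0.0298] [-1.7996e+02  1.0000e-02 -8.4130e+01] 0.0001
60 [(222, 0.538, -0.058, 0.044, [246, 249, 247]), (226, 0.536, -0.058, 0.044, [246, 249, 246]), (230, 0.534, -0.059, 0.044, [151, 160, 169]), (234, 0.532, -0.059, 0.045, [152, 162, 169]), (238, 0.53, -0.059, 0.045, [153, 164, 172]), (242, 0.528, -0.059, 0.045, [152, 163, 170]), (246, 0.526, -0.059, 0.044, [153, 163, 171]), (250, 0.524, -0.059, 0.047, [152, 162, 169]), (254, 0.522, -0.06, 0.045, [151, 161, 170]), (258, 0.52, -0.06, 0.045, [151, 161, 170]), (262, 0.518, -0.06, 0.044, [151, 160, 167]), (266, 0.516, -0.06, 0.045, [151, 162, 170]), (270, 0.514, -0.06, 0.045, [150, 158, 167]), (274, 0.511, -0.061, 0.044, [149, 159, 168]), (278, 0.509, -0.061, 0.044, [152, 161, 168]), (282, 0.507, -0.061, 0.044, [151, 161, 168]), (286, 0.505, -0.062, 0.044, [178, 188, 191])]
140 [(222, 0.539, -0.015, 0.003, [151, 158, 160]), (226, 0.536, -0.015, 0.004, [149, 156, 158]), (230, 0.534, -0.015, 0.004, [151, 158, 160]), (234, 0.529, -0.018, 0.035, [226, 232, 227]), (238, 0.527, -0.018, 0.036, [245, 249, 246]), (242, 0.52
[... 1610 characters left out ...]
, 61, 57]), (254, 0.512, 0.031, 0.056, [57, 59, 58]), (258, 0.51, 0.031, 0.057, [57, 59, 58]), (262, 0.508, 0.03, 0.057, [125, 123, 112]), (266, 0.512, 0.002, 0.121, [57, 60, 58]), (270, 0.511, 0.002, 0.12, [54, 58, 56]), (274, 0.51, 0.001, 0.121, [58, 61, 59]), (278, 0.509, 0.001, 0.121, [54, 55, 54]), (282, 0.508, 0.001, 0.122, [50, 55, 50]), (286, 0.506, 0.001, 0.122, [52, 54, 56])]
120 236 258 [ 0.5225 -0.03    0.035 ] 0.0132
140 236 241 [ 0.5263 -0.0183  0.035 ] 0.0035Traceback (most recent call last):
  File "<stdin>", line 9, in <module>
    return umr_minimum(a, axis, None, out, keepdims, initial, where)
ValueError: zero-size array to reduction operation minimum which has no identity
```

Depth shows the fingers really shut (0 mm) at y≈0.031, while the handle still shows full width right beside them. I open gradually and check where the scanner lies.

Emit:
{"name": "apply_moves", "arguments": {"targets": [{"dp":[0,0,0],"yaw":0},{"dp":[0,0,0],"yaw":0},{"dp":[0,0,0],"yaw":0},{"dp":[0,0,0],"yaw":0}], "grip": 0.6, "squeeze": 10}}

```text
time_s: 13.3
tcp_pos: [0.5126, 0.0399, 0.0298]
eef_rot: [-179.9, 0.0, -84.1]
contact_force: [0.1, 0.3, 4.8]
gripper_width: 0.0164
gripper_force: 2.5
```

Emit:
{"name": "apply_moves", "arguments": {"targets": [{"dp":[0,0,0],"yaw":0},{"dp":[0,0,0],"yaw":0},{"dp":[0,0,0],"yaw":0},{"dp":[0,0,0],"yaw":0},{"dp":[0,0,0],"yaw":0},{"dp":[0,0,0],"yaw":0},{"dp":[0,0,0],"yaw":0}], "grip": -1}}

```text
time_s: 13.88
tcp_pos: [0.511, 0.0393, 0.0289]
eef_rot: [179.9, -0.0, -84.2]
contact_force: [-0.1, -0.2, -0.9]
gripper_width: 0.0588
gripper_force: 0.0
```

Emit:
{"name": "apply_moves", "arguments": {"targets": [{"dp":[0,0,0.02],"yaw":0},{"dp":[0,0,0.05],"yaw":0},{"dp":[0,0,0.08],"yaw":0},{"dp":[0,0,0.11],"yaw":0},{"dp":[0,0,0.14],"yaw":0},{"dp":[0,0.0,0.17],"yaw":0},{"dp":[0,0.0,0.17],"yaw":0},{"dp":[0,0.0,0.17],"yaw":0}]}}

```text
time_s: 14.55
tcp_pos: [0.5124, 0.0399, 0.2009]
eef_rot: [-179.8, 0.1, -84.2]
contact_force: [-0.3, 0.5, -1.3]
gripper_width: 0.0876
gripper_force: 0.0
```

```bash
cat > m.py <<'E'
from h import *
import sys
c=wrist(sys.argv[1]); V=c["image"].min(2)
thr=int(sys.argv[2]) if len(sys.argv)>2 else 240
m=V>thr
q=max(blobs(m,200,0,330,235,300),key=cv2.contourArea); print(cv2.boundingRect(q))
x0,y0,w,h=cv2.boundingRect(q)
for r in range(y0+4,y0+h-2,14):
    row=np.where(m[r,x0:x0+w])[0]+x0; 
    if len(row)<2: continue
    z=.043 if r<y0+50 else .035
    a,b=ray(c,row.min()-.5,r,z),ray(c,row.max()+.5,r,z); print(r,row.min(),row.max(),((a+b)/2).round(4),np.linalg.norm(a-b).round(4))
g=c["range_z"]; vv,uu=np.nonzero(cv2.drawContours(np.zeros_like(V),[q],-1,1,-1)); d=g[vv,uu]
X=(np.stack([(uu-c["cx"])/c["fx"]*d,(vv-c["cy"])/c["fy"]*d,d],-1)-c["t"])@c["R"]
for lo in np.arange(-.11,.11,.02):
    k=(X[:,1]>lo)&(X[:,1]<lo+.02)&(X[:,2]>.02)
    if k.sum()>5: print("y%.2f"%(lo+.01),"z",np.median(X[k,2]).round(4),"x",np.percentile(X[k,0],[1,99]).round(4))
E
python3 m.py w7
```

```text
14.55 [0.5124 0.0399 0.2009] [-1.7984e+02  7.0000e-02 -8.4150e+01] 0.0876
(243, 110, 23, 111)
114 243 265 [ 0.5184 -0.0362  0.043 ] 0.0265
128 243 265 [ 0.5168 -0.0206  0.043 ] 0.0269
142 243 264 [ 0.5157 -0.0046  0.043 ] 0.026
156 243 264 [0.514  0.0119 0.043 ] 0.0264
170 243 263 [0.5127 0.0304 0.035 ] 0.0262
184 243 263 [0.5108 0.0483 0.035 ] 0.0266
198 243 263 [0.509  0.0667 0.035 ] 0.027
212 243 262 [0.5077 0.0857 0.035 ] 0.0261
y-0.04 z 0.0358 x [0.505  0.5311]
y-0.02 z 0.0364 x [0.5033 0.5304]
y0.00 z 0.036 x [0.5018 0.5285]
y0.02 z 0.036 x [0.4998 0.5267]
y0.04 z 0.0361 x [0.4984 0.5249]
y0.06 z 0.036 x [0.4962 0.5229]
y0.08 z 0.0361 x [0.4952 0.5211]
y0.10 z 0.0362 x [0.4944 0.5195]
```

The scanner hasn't moved and its pose is unchanged. The fingers closed at their ordinary pace with only about 5 N upward on the tips. I retry slightly deeper, at the stated grip height (20 mm over the underside), and close in stages while watching width and force.

Emit:
{"name": "apply_moves", "arguments": {"targets": [{"dp":[0,0,-0.03],"yaw":0},{"dp":[0,0,-0.07],"yaw":0},{"dp":[0,0,-0.11],"yaw":0},{"dp":[0,0,-0.145],"yaw":0},{"dp":[-0.001,0,-0.165],"yaw":0},{"dp":[-0.001,0,-0.172],"yaw":0},{"dp":[-0.001,0,-0.173],"yaw":0},{"dp":[-0.001,0,-0.173],"yaw":0}], "grip": 0, "squeeze": 60}}

```text
time_s: 15.27
tcp_pos: [0.5109, 0.0396, 0.0263]
eef_rot: [179.9, -0.0, -84.1]
contact_force: [0.6, 0.2, -0.3]
gripper_width: 0.0449
gripper_force: 0.0
```

Emit:
{"name": "apply_moves", "arguments": {"targets": [{"dp":[0,0,0],"yaw":0},{"dp":[0,0,0],"yaw":0},{"dp":[0,0,0],"yaw":0}], "grip": 0.45}}

```text
time_s: 15.52
tcp_pos: [0.5118, 0.0402, 0.0279]
eef_rot: [-179.9, 0.1, -84.1]
contact_force: [-0.0, 0.3, -0.2]
gripper_width: 0.0292
gripper_force: 0.0
```

Emit:
{"name": "apply_moves", "arguments": {"targets": [{"dp":[0,0,0],"yaw":0},{"dp":[0,0,0],"yaw":0}], "grip": 1, "squeeze": 60}}

```text
time_s: 15.68
tcp_pos: [0.5118, 0.0401, 0.0277]
eef_rot: [-179.9, 0.0, -84.1]
contact_force: [-1.6, 1.0, 6.6]
gripper_width: 0.025
gripper_force: 60.0
```

Run:
```python
from h import *
from plant import get_state
s=get_state(); print({k:np.round(s[k],4) for k in s})
c=wrist("w8")
k=c["image"][170:260,190:320,::-1]; a=cv2.resize(k,(780,540),interpolation=cv2.INTER_CUBIC); cv2.imwrite("pics/w8c.png",a)
```

```text
{'time_s': np.float64(15.6833), 'joints': array([ 2.64295e+01,  1.77762e+01, -3.32548e+01,  1.64000e-02,
       -3.88382e+01, -2.05686e+01]), 'qd': array([-0.0009,  0.0381,  0.0181, -0.0138,  0.0043, -0.0196]), 'joint_torque': array([-4.51700e-01, -4.16714e+01,  1.82503e+01,  4.31430e+00,
        3.55800e-01,  3.62000e-02]), 'tcp_pos': array([0.5118, 0.0401, 0.0277]), 'eef_rot': array([-1.798739e+02,  3.630000e-02, -8.412630e+01]), 'contact_force': array([-1.6137,  0.9714,  6.5806]), 'moment': array([ 0.3514,  0.6379, -0.057 ]), 'gripper_force': np.float64(59.9884), 'gripper_width': np.float64(0.025)}
15.6833 [0.5118 0.0401 0.0277] [-1.7987e+02  4.0000e-02 -8.4130e+01] 0.025
```

60 N now, at 25 mm. Checking that it is stable.

Emit:
{"name": "apply_moves", "arguments": {"targets": [{"dp":[0,0,0],"yaw":0},{"dp":[0,0,0],"yaw":0},{"dp":[0,0,0],"yaw":0},{"dp":[0,0,0],"yaw":0}]}}

```text
time_s: 16.07
tcp_pos: [0.5118, 0.0401, 0.0277]
eef_rot: [-179.9, 0.0, -84.1]
contact_force: [-1.5, 0.4, 6.5]
gripper_width: 0.0251
gripper_force: 60.0
```

Emit:
{"name": "apply_moves", "arguments": {"targets": [{"dp":[0,0,0.004],"yaw":0},{"dp":[0,0,0.01],"yaw":0},{"dp":[0,0,0.02],"yaw":0},{"dp":[0,0,0.035],"yaw":0},{"dp":[0,0,0.045],"yaw":0},{"dp":[0,0,0.05],"yaw":0},{"dp":[0,0,0.05],"yaw":0},{"dp":[0,0,0.05],"yaw":0}]}}

```text
time_s: 16.73
tcp_pos: [0.511, 0.0398, 0.0767]
eef_rot: [-180.0, 0.0, -84.2]
contact_force: [-1.1, -0.9, -1.5]
gripper_width: 0.0248
gripper_force: 60.0
```

```bash
cat > p.py <<'E'
from h import *
import sys
c=wrist(sys.argv[1]); g=c["range_z"]; V=c["image"].min(2)
vv,uu=np.mgrid[0:225,205:320]; d=g[vv,uu].ravel(); u=uu.ravel();v=vv.ravel()
X=(np.stack([(u-c["cx"])/c["fx"]*d,(v-c["cy"])/c["fy"]*d,d],-1)-c["t"])@c["R"]
from plant import get_state
s=get_state(); tz=s["tcp_pos"][2]; ty=s["tcp_pos"][1]
k=(d>0)&(abs(X[:,2]-tz-.009)<.03)&(abs(X[:,0]-s["tcp_pos"][0])<.04)
rel=ty-X[:,1]
for lo in np.arange(0.0,.15,.01):
    j=k&(rel>lo)&(rel<lo+.01)
    if j.sum()>8:
        x=np.percentile(X[j,0],[2,98]); print("ahead %.3f"%(lo+.005),"z-tcp",(np.median(X[j,2])-tz).round(4),"x",x.round(4),"mid",x.mean().round(4),"tip" , X[j,1].min().round(4))
print(s["gripper_width"],s["gripper_force"],s["moment"].round(3),s["contact_force"].round(1))
E
python3 p.py w9
```

```text
16.7333 [0.511  0.0398 0.0767] [-1.7996e+02  3.0000e-02 -8.4150e+01] 0.0248
ahead 0.005 z-tcp 0.0086 x [0.4994 0.5384] mid 0.5189 tip 0.0297
ahead 0.015 z-tcp 0.0081 x [0.4872 0.5255] mid 0.5063 tip 0.0197
ahead 0.025 z-tcp 0.0076 x [0.4996 0.5263] mid 0.513 tip 0.0097
ahead 0.035 z-tcp 0.0073 x [0.5002 0.5272] mid 0.5137 tip -0.0003
ahead 0.045 z-tcp 0.0071 x [0.5014 0.528 ] mid 0.5147 tip -0.0103
ahead 0.055 z-tcp 0.007 x [0.5021 0.5288] mid 0.5155 tip -0.0203
ahead 0.065 z-tcp 0.0066 x [0.503  0.5297] mid 0.5163 tip -0.0303
ahead 0.075 z-tcp 0.0058 x [0.504  0.5354] mid 0.5197 tip -0.0403
ahead 0.085 z-tcp 0.0131 x [0.4979 0.5388] mid 0.5183 tip -0.0503
ahead 0.095 z-tcp 0.0135 x [0.498  0.5399] mid 0.519 tip -0.0603
ahead 0.105 z-tcp 0.0135 x [0.499  0.5407] mid 0.5198 tip -0.0703
ahead 0.115 z-tcp 0.0131 x [0.4998 0.5414] mid 0.5206 tip -0.0803
ahead 0.125 z-tcp 0.0126 x [0.5003 0.5421] mid 0.5212 tip -0.0899
0.024859790337855073 59.96781527996063 [0.135 0.164 0.023] [-1.   0.3 -0.3]
```

Held and lifted, about 1.6° nose-down. Scanner yaw in the hand is about −85.3° and the jar about −86.3°. Window target is (0.5144, −0.3536, 0.061), which puts the TCP at about (0.5056, −0.213, 0.0695). I go to a pre-entry point first.

Emit:
{"name": "apply_moves", "arguments": {"targets": [{"dp":[-0.001,-0.01,0],"yaw":-0.2},{"dp":[-0.002,-0.025,-0.001],"yaw":-0.4},{"dp":[-0.004,-0.045,-0.002],"yaw":-0.6},{"dp":[-0.006,-0.065,-0.003],"yaw":-0.8},{"dp":[-0.008,-0.085,-0.004],"yaw":-1},{"dp":[-0.01,-0.105,-0.005],"yaw":-1.2},{"dp":[-0.011,-0.125,-0.006],"yaw":-1.2},{"dp":[-0.012,-0.138,-0.007],"yaw":-1.2},{"dp":[-0.0125,-0.143,-0.007],"yaw":-1.2},{"dp":[-0.0125,-0.143,-0.007],"yaw":-1.2},{"dp":[-0.0125,-0.143,-0.007],"yaw":-1.2}]}}

```text
time_s: 17.7
tcp_pos: [0.4981, -0.1035, 0.0691]
eef_rot: [180.0, -0.0, -85.4]
contact_force: [0.2, 0.1, -1.4]
gripper_width: 0.0245
gripper_force: 60.0
```

```bash
python3 p.py w10
```

```text
17.7 [ 0.4981 -0.1035  0.0691] [179.95  -0.   -85.39] 0.0245
ahead 0.005 z-tcp 0.0079 x [0.4876 0.5255] mid 0.5066 tip -0.1131
ahead 0.015 z-tcp 0.0075 x [0.4742 0.5122] mid 0.4932 tip -0.1231
ahead 0.025 z-tcp 0.0071 x [0.4863 0.5129] mid 0.4996 tip -0.1331
ahead 0.035 z-tcp 0.0067 x [0.4867 0.5136] mid 0.5001 tip -0.1431
ahead 0.045 z-tcp 0.0066 x [0.4875 0.5141] mid 0.5008 tip -0.1531
ahead 0.055 z-tcp 0.0064 x [0.4881 0.5147] mid 0.5014 tip -0.1631
ahead 0.065 z-tcp 0.0061 x [0.4886 0.5154] mid 0.502 tip -0.1731
ahead 0.075 z-tcp 0.0053 x [0.4895 0.5159] mid 0.5027 tip -0.1831
ahead 0.085 z-tcp 0.0125 x [0.4833 0.5239] mid 0.5036 tip -0.1931
ahead 0.095 z-tcp 0.0129 x [0.4833 0.5249] mid 0.5041 tip -0.2031
ahead 0.105 z-tcp 0.0129 x [0.4839 0.5256] mid 0.5047 tip -0.2131
ahead 0.115 z-tcp 0.0126 x [0.4844 0.526 ] mid 0.5052 tip -0.2231
ahead 0.125 z-tcp 0.0121 x [0.4849 0.5267] mid 0.5058 tip -0.233
0.025087799491271753 59.96750056743622 [0.116 0.073 0.   ] [ 0.5 -0.9 -1.7]
```

Aligned: scanner axis at −86.4°, window at (0.5067, −0.2445, 0.060). Sliding in by (+0.0077, −0.109, +0.001).

Emit:
{"name": "apply_moves", "arguments": {"targets": [{"dp":[0.0006,-0.008,0.001],"yaw":0},{"dp":[0.0014,-0.02,0.001],"yaw":0},{"dp":[0.0023,-0.033,0.001],"yaw":0},{"dp":[0.0032,-0.046,0.001],"yaw":0},{"dp":[0.0042,-0.059,0.001],"yaw":0},{"dp":[0.0051,-0.072,0.001],"yaw":0},{"dp":[0.006,-0.084,0.001],"yaw":0},{"dp":[0.0067,-0.094,0.001],"yaw":0},{"dp":[0.0073,-0.102,0.001],"yaw":0},{"dp":[0.0076,-0.107,0.001],"yaw":0},{"dp":[0.0077,-0.109,0.001],"yaw":0},{"dp":[0.0077,-0.109,0.001],"yaw":0},{"dp":[0.0077,-0.109,0.001],"yaw":0}]}}

```text
time_s: 18.83
tcp_pos: [0.5061, -0.2121, 0.0705]
eef_rot: [180.0, 0.0, -85.3]
contact_force: [0.4, 0.0, -2.0]
gripper_width: 0.0247
gripper_force: 60.0
```

Run:
```python
from h import *
from plant import cams
c=wrist("w11"); t=cams.capture("top"); 
b=t["image"][180:260,340:425,::-1]
o=np.zeros((600,800,3),np.uint8); o[:300,:400]=cv2.resize(c["image"][:,:,::-1],(400,300)); o[:600,410:800]=cv2.resize(b,(390,367),interpolation=cv2.INTER_CUBIC)[:600] if 0 else np.vstack([cv2.resize(b,(390,367),interpolation=cv2.INTER_CUBIC),np.zeros((233,390,3),np.uint8)])
k=c["image"][0:190,150:370,::-1]; o[300:,:347]=cv2.resize(k,(347,300))
cv2.imwrite("pics/c11.png",o)
```

```text
18.8333 [ 0.5061 -0.2121  0.0705] [ 1.7999e+02  1.0000e-02 -8.5350e+01] 0.0247
```

View pics/c11.png

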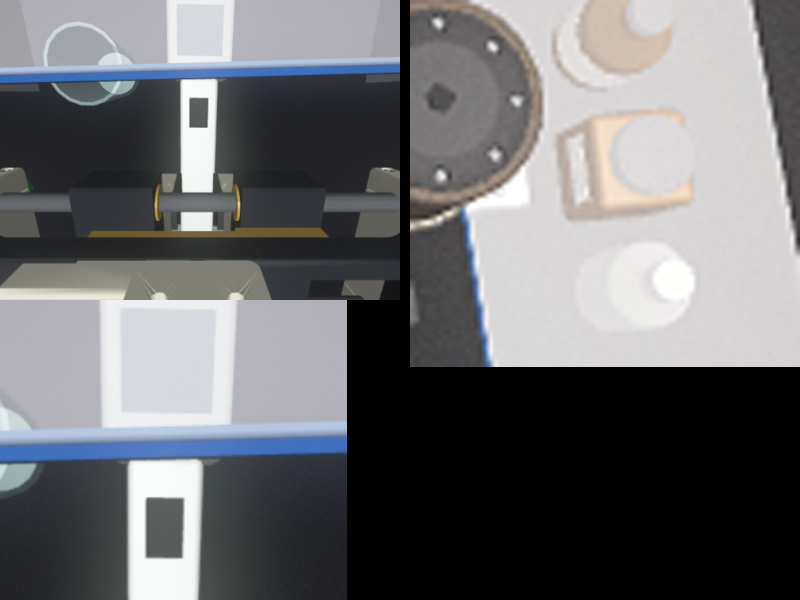

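The nose is in under the riser, beside and clear of the beaker. The jar and bottles stand as before. In the top crop the nose corner is near (528,205), facing the label at (579,175). Checking that corner with numbers.

Run:
```python
from h import *
t=load("top0.npz")
g=lambda x,y,z: ray(t,(x-410+.5)/4.59-.5+340,(y+.5)/4.59-.5+180,z).round(4)
print("nose corner",g(528,206,.080),"label",g(579,175,.06),"expect corner",np.round(np.array([.5147,-.353])+.022*np.array([-.998,-.063]),4))
c=load("w11.npz"); V=c["image"].astype(int)[...,0]
for r in (5,30,60): 
    d=np.diff(V[r,195:320]); print(r,195+np.argmax(d),195+np.argmin(d),ray(c,195+np.argmax(d)+.5,r,.081).round(4),ray(c,195+np.argmin(d)+.5,r,.081).round(4))
```

```text
nose corner [ 0.4939 -0.3542  0.08  ] label [ 0.5157 -0.3947  0.06  ] expect corner [ 0.4927 -0.3544]
5 212 299 [ 0.5359 -0.3359  0.081 ] [ 0.4927 -0.3395  0.081 ]
30 213 298 [ 0.535  -0.3249  0.081 ] [ 0.4918 -0.3284  0.081 ]
60 213 296 [ 0.5344 -0.311   0.081 ] [ 0.491  -0.3145  0.081 ]
```

The window is centred on the label to about 1 mm, 4 cm off. Holding for 3 s.

Emit:
{"name": "apply_moves", "arguments": {"targets": [{"dp":[0,0,0],"yaw":0},{"dp":[0,0,0],"yaw":0},{"dp":[0,0,0],"yaw":0},{"dp":[0,0,0],"yaw":0},{"dp":[0,0,0],"yaw":0},{"dp":[0,0,0],"yaw":0},{"dp":[0,0,0],"yaw":0},{"dp":[0,0,0],"yaw":0},{"dp":[0,0,0],"yaw":0},{"dp":[0,0,0],"yaw":0},{"dp":[0,0,0],"yaw":0},{"dp":[0,0,0],"yaw":0},{"dp":[0,0,0],"yaw":0},{"dp":[0,0,0],"yaw":0},{"dp":[0,0,0],"yaw":0},{"dp":[0,0,0],"yaw":0},{"dp":[0,0,0],"yaw":0},{"dp":[0,0,0],"yaw":0},{"dp":[0,0,0],"yaw":0},{"dp":[0,0,0],"yaw":0}]}}

```text
time_s: 20.6
tcp_pos: [0.5062, -0.2123, 0.0705]
eef_rot: [-180.0, 0.0, -85.3]
contact_force: [0.3, 0.4, -1.4]
gripper_width: 0.0247
gripper_force: 60.0
```

Emit:
{"name": "apply_moves", "arguments": {"targets": [{"dp":[0,0,0],"yaw":0},{"dp":[0,0,0],"yaw":0},{"dp":[0,0,0],"yaw":0},{"dp":[0,0,0],"yaw":0},{"dp":[0,0,0],"yaw":0},{"dp":[0,0,0],"yaw":0},{"dp":[0,0,0],"yaw":0},{"dp":[0,0,0],"yaw":0},{"dp":[0,0,0],"yaw":0},{"dp":[0,0,0],"yaw":0},{"dp":[0,0,0],"yaw":0},{"dp":[0,0,0],"yaw":0},{"dp":[0,0,0],"yaw":0},{"dp":[0,0,0],"yaw":0},{"dp":[0,0,0],"yaw":0},{"dp":[0,0,0],"yaw":0},{"dp":[0,0,0],"yaw":0},{"dp":[0,0,0],"yaw":0}]}}

```text
time_s: 22.1
tcp_pos: [0.5062, -0.2123, 0.0705]
eef_rot: [-180.0, -0.0, -85.3]
contact_force: [-0.1, -0.1, -1.7]
gripper_width: 0.0244
gripper_force: 60.0
```

Emit:
{"name": "apply_moves", "arguments": {"targets": [{"dp":[-0.0006,0.008,0],"yaw":0},{"dp":[-0.0014,0.02,0],"yaw":0},{"dp":[-0.0023,0.036,0],"yaw":0},{"dp":[-0.0035,0.055,0],"yaw":0},{"dp":[-0.005,0.075,0],"yaw":0},{"dp":[-0.0063,0.095,0],"yaw":0},{"dp":[-0.007,0.115,0],"yaw":0},{"dp":[-0.004,0.135,0],"yaw":0},{"dp":[-0.001,0.155,0],"yaw":0},{"dp":[0.002,0.175,0],"yaw":0},{"dp":[0.005,0.195,0],"yaw":0},{"dp":[0.007,0.215,0],"yaw":0},{"dp":[0.007,0.232,0],"yaw":0},{"dp":[0.007,0.245,0],"yaw":0},{"dp":[0.007,0.252,0],"yaw":0},{"dp":[0.007,0.252,0],"yaw":0},{"dp":[0.007,0.252,-0.01],"yaw":0},{"dp":[0.007,0.252,-0.02],"yaw":0},{"dp":[0.007,0.252,-0.03],"yaw":0},{"dp":[0.007,0.252,-0.03],"yaw":0}]}}

```text
time_s: 23.77
tcp_pos: [0.5113, 0.0384, 0.0377]
eef_rot: [179.8, -0.1, -85.4]
contact_force: [0.0, -0.8, -1.8]
gripper_width: 0.025
gripper_force: 60.0
```

```bash
python3 p.py w12
```

```text
23.7667 [0.5113 0.0384 0.0377] [ 1.7975e+02 -7.0000e-02 -8.5440e+01] 0.025
ahead 0.005 z-tcp 0.007 x [0.4996 0.5386] mid 0.5191 tip 0.0286
ahead 0.015 z-tcp 0.0066 x [0.4872 0.5253] mid 0.5063 tip 0.0186
ahead 0.025 z-tcp 0.0062 x [0.4995 0.5262] mid 0.5128 tip 0.0085
ahead 0.035 z-tcp 0.0058 x [0.4999 0.5266] mid 0.5132 tip -0.0014
ahead 0.045 z-tcp 0.0056 x [0.5006 0.5274] mid 0.514 tip -0.0114
ahead 0.055 z-tcp 0.0054 x [0.5012 0.5279] mid 0.5146 tip -0.0214
ahead 0.065 z-tcp 0.005 x [0.5017 0.5285] mid 0.5151 tip -0.0314
ahead 0.075 z-tcp 0.0043 x [0.5026 0.5292] mid 0.5159 tip -0.0415
ahead 0.085 z-tcp 0.0114 x [0.4965 0.537 ] mid 0.5167 tip -0.0515
ahead 0.095 z-tcp 0.0119 x [0.4963 0.5378] mid 0.5171 tip -0.0615
ahead 0.105 z-tcp 0.0118 x [0.4969 0.5388] mid 0.5179 tip -0.0714
ahead 0.115 z-tcp 0.0114 x [0.4976 0.5392] mid 0.5184 tip -0.0814
ahead 0.125 z-tcp 0.0109 x [0.498  0.5395] mid 0.5187 tip -0.0913
0.02470660903434239 59.96756315231323 [0.126 0.117 0.03 ] [-0.3 -0.1 -1.4]
```

Emit:
{"name": "apply_moves", "arguments": {"targets": [{"dp":[0,0,-0.001],"yaw":0},{"dp":[0,0,-0.002],"yaw":0},{"dp":[0,0,-0.003],"yaw":0},{"dp":[0,0,-0.004],"yaw":0},{"dp":[0,0,-0.005],"yaw":0},{"dp":[0,0,-0.0055],"yaw":0},{"dp":[0,0,-0.006],"yaw":0},{"dp":[0,0,-0.006],"yaw":0}]}}

```text
time_s: 24.48
tcp_pos: [0.5131, 0.0398, 0.0345]
eef_rot: [180.0, 0.0, -85.3]
contact_force: [-0.1, -0.5, -0.6]
gripper_width: 0.0245
gripper_force: 60.0
```

Emit:
{"name": "apply_moves", "arguments": {"targets": [{"dp":[0,0,-0.0005],"yaw":0},{"dp":[0,0,-0.001],"yaw":0},{"dp":[0,0,-0.0015],"yaw":0},{"dp":[0,0,-0.002],"yaw":0},{"dp":[0,0,-0.0025],"yaw":0},{"dp":[0,0,-0.003],"yaw":0},{"dp":[0,0,-0.003],"yaw":0}]}}

```text
time_s: 25.07
tcp_pos: [0.5132, 0.0397, 0.0314]
eef_rot: [180.0, -0.0, -85.3]
contact_force: [-0.4, -0.4, -0.8]
gripper_width: 0.025
gripper_force: 60.0
```

Emit:
{"name": "apply_moves", "arguments": {"targets": [{"dp":[0,0,-0.0005],"yaw":0},{"dp":[0,0,-0.001],"yaw":0},{"dp":[0,0,-0.0015],"yaw":0},{"dp":[0,0,-0.002],"yaw":0},{"dp":[0,0,-0.002],"yaw":0},{"dp":[0,0,-0.002],"yaw":0}]}}

```text
time_s: 25.57
tcp_pos: [0.5132, 0.0398, 0.0295]
eef_rot: [180.0, -0.0, -85.3]
contact_force: [-0.4, -0.6, -1.6]
gripper_width: 0.0245
gripper_force: 60.0
```

Emit:
{"name": "apply_moves", "arguments": {"targets": [{"dp":[0,0,-0.0005],"yaw":0},{"dp":[0,0,-0.001],"yaw":0},{"dp":[0,0,-0.0015],"yaw":0},{"dp":[0,0,-0.0015],"yaw":0}]}}

```text
time_s: 25.9
tcp_pos: [0.5132, 0.0398, 0.0279]
eef_rot: [180.0, 0.0, -85.3]
contact_force: [0.4, 0.7, -0.8]
gripper_width: 0.0245
gripper_force: 60.0
```

```bash
python3 p.py w13 | awk 'NR%3==1||NR>15'
```

```text
25.9 [0.5132 0.0398 0.0279] [180.     0.   -85.34] 0.0245
ahead 0.025 z-tcp 0.008 x [0.5015 0.528 ] mid 0.5147 tip 0.0098
ahead 0.055 z-tcp 0.0085 x [0.5034 0.5297] mid 0.5166 tip -0.0202
ahead 0.085 z-tcp 0.0156 x [0.4986 0.5391] mid 0.5188 tip -0.0502
ahead 0.115 z-tcp 0.0165 x [0.4998 0.5414] mid 0.5206 tip -0.0802
```

It is flat on the mat: handle top at 35 mm and head top at 43–44 mm. Letting go.

Emit:
{"name": "apply_moves", "arguments": {"targets": [{"dp":[0,0,0],"yaw":0},{"dp":[0,0,0],"yaw":0},{"dp":[0,0,0],"yaw":0},{"dp":[0,0,0],"yaw":0},{"dp":[0,0,0],"yaw":0},{"dp":[0,0,0],"yaw":0},{"dp":[0,0,0],"yaw":0},{"dp":[0,0,0],"yaw":0},{"dp":[0,0,0.01],"yaw":0},{"dp":[0,0,0.03],"yaw":0},{"dp":[0,0,0.06],"yaw":0},{"dp":[0,0,0.1],"yaw":0},{"dp":[0,0,0.14],"yaw":0},{"dp":[0,0,0.17],"yaw":0},{"dp":[0,0,0.17],"yaw":0},{"dp":[0,0,0.17],"yaw":0}], "grip": -1}}

```text
time_s: 27.28
tcp_pos: [0.5142, 0.0402, 0.201]
eef_rot: [-179.7, 0.1, -85.3]
contact_force: [-0.7, 0.2, -1.0]
gripper_width: 0.0879
gripper_force: 0.0
```

```bash
python3 m.py w14 | tail -9
python3 - <<'E'
from h import *
from plant import cams
a=load("top0.npz")["image"].astype(int); b=cams.capture("top")["image"].astype(int)
print("riser area diff",np.abs(a-b)[150:280,335:430].max(2).__gt__(40).sum(),"flask",(np.abs(a-b)[130:165,180:212].max(2)>40).sum())
E
```

```text
212 243 263 [0.51   0.0862 0.035 ] 0.0274
y-0.04 z 0.0359 x [0.5044 0.5307]
y-0.02 z 0.0364 x [0.5038 0.5299]
y0.00 z 0.036 x [0.502  0.5285]
y0.02 z 0.036 x [0.5011 0.527 ]
y0.04 z 0.0359 x [0.4995 0.5256]
y0.06 z 0.036 x [0.498  0.5241]
y0.08 z 0.036 x [0.4971 0.523 ]
y0.10 z 0.0361 x [0.4964 0.5227]
riser area diff 0 flask 0
```

The scanner is flat on the mat and released, the riser and flask areas are unchanged, and the clock reads 27 s. Handing in.

```bash
python3 -c "
from plant import r
print(r.close_job())"
```

```text
the job is handed in; nothing more can be done
None
```

The job is handed in at about 27 s: the scanner was lifted from the dock by its head, laid on the mat, re-gripped by its handle on the second try (the first close found no hold and moved nothing), held about 4 cm from the jar's label for over 3 s, and laid flat on the mat again; the camera check showed nothing under the riser, nor the flask, had moved.

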